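# Fit the bayonet lamp module and open the shutter

## Robot

A 6-joint arm with a two-finger parallel gripper is mounted at the origin on a cart in front of the work surface, level with it; the furniture and walls round the work are solid. World frame = base frame: x ahead of the robot, y to its left, z up, the work surface at z = 0. Lengths are in m, angles in degrees, forces in N, time in s.
With the tool pointing down it reaches from about 0.3 to 0.75 m from the base axis. Payload 8.5 kg.
Tool frame: the origin (TCP) lies midway between the tips of the shut fingers; the grasp point (between the pads) lies env.tcp_to_grasp behind it (env.tcp_to_grasp is the distance from the TCP to the grasp point, in m); z points along the fingers, y is the line along which they close (so a half turn about z gives the same grasp; the last joint's range is limited). The gripper opens to 85 mm and grips with 20 to 120 N. Pads are 22 mm wide; open, the fingers measure 114 mm over their backs; the gripper's body (76 mm by 85 mm) begins 54 mm behind the grasp point. The pads swing forward as they close: fully open they stand 13 mm farther back than shut.
Start: joints at [64.899, 21.807, 74.336, -0, 83.858, -12.336], TCP at [0.122, 0.536, 0.231] pointing down, gripper open.
Joint ranges: [-178.18, 178.18], [-50.72, 133.34], [12.68, 142.11], [-81.47, 261.47], [9.98, 163.14], [-165.26, 165.26]. Speed limits (degrees/s): [136.94, 136.94, 180, 180, 180, 180].

## Interface

Orientations are given as a 3x3 rotation matrix whose columns are the frame's x, y, z axes.
In Python, from rig import observe, optics, job, env gives the robot as it stands. The module is installed in compiled form; this text tells all that it offers.
- The arm moves only by the shell command python3 -m jog 'ROWS' [FORCE]. ROWS is JSON, a list of rows, each a list of 7 numbers: the turn, a rotation vector about the tool's x, y, z in rad, then the shift along the tool's x, y, z in m, then the opening in per cent of the stroke, from 0 (shut) to 100 (fully open). A call has 1 to 10 rows; each row shifts and turns the commanded pose from where the row before left it, along the tool's axes as they then stand; what a row does not reach is not made up. A row lasts 1/8 s, in which the tool goes at most 62.5 mm and 10.7 degrees, less where a joint would pass 70% of its speed; a pose out of reach is approached as far as the arm can. A call is refused whole if a number of a shift passes 0.0625 or a number of a turn 0.188, either way. A call with a gripper value outside its range is refused whole. The fingers move at their own pace and stop on an object; FORCE is the grip in N (left out, the last holds). Time passes only in rows, so rows that do not move let the fingers close. It gives the time, the measured TCP pose, the force, the opening and the grip force at its end, in the units of the state.
- observe(): the state, without advancing time (a new reading comes with each control period).
- optics.get_image(name): name is "scene" or "top" or "wrist"; returns a dict with "pixels" (384x512x3 uint8, red, green, blue), "mtx" (3x3 intrinsics, pixels), "dist_coeffs" ([k1, k2, p1, p2, k3] as OpenCV has them; the pictures are not rectified), "rvec" (rotation vector, rad) and "tvec" (3), from world to camera coordinates, as OpenCV has them. Camera axes: x right, y down, z forward; pixel columns grow to the right and rows downward; lengths in m; the calibration is good to about 2 mm. A picture is of the moment at which its call begins. There is no depth.
- job.close_job(): hands the job in; it is judged then, once.
The state is a dict: "time_s": time; "q": joint angles; "qvel": joint speeds; "joint_efforts": joint torques, N m; "position": TCP position; "tool_rot": TCP orientation; "ft_force": force on the tool from outside, world axes, zero at the start; "wrist_torque": the same for the moment, N m; "grip_width": finger opening in m; "gripper_force": force on a finger pad.
Only numpy, scipy, OpenCV 4.12 (cv2) and the standard library are available. Lean on these libraries where they do the work, as an engineer would, in place of code of your own. Each camera call takes 0.05 s, during which the arm holds its last target. There are 200 camera calls.

## Task

Fit the blue-handled lamp module into the round socket of the grey light-source box: lower it with its two brass lugs through the entry slots, push it down against the spring, turn it a quarter turn clockwise as seen from above to its stop, and let the spring lift it home into its locking notches. Then slide the shutter by its orange fin away from its closed end to the next click stop, the middle one, so that the clear window stands over the light port, and let go. Leave the bottles, the timer and the petri dish where they are.

Things in the scene. Friction and masses are not known exactly. Their poses are not given: they have to be found in the camera images.
- lamp_grip (a point): Centre of the blue grip bar (60 x 22 x 34 mm) of the lamp module: loose, upright, 71 mm tall, 0.16 kg, at first standing on a white foam block 22 mm thick. z = up, x = along the bar and the lugs, y = across the bar (grasp, 22 mm). The bar reaches 17 mm above and below this point; under it a black disc, 66 mm across, 8 mm thick. The module is the same after a half turn.
- lamp_lugs (a point): Centre of the two brass lugs, 45 mm below lamp_grip on the module's axis, same axes. The lugs point along +x and -x, 10 mm wide, 6 mm high, 58 mm over both, on a metal plug 44 mm across that ends 9 mm below this point (its lowest 6 mm are 40 mm across).
- socket (a point): Centre of the socket's mouth, at the top of the fixed steel collar (80 mm across, 60 mm above the desk). z = up; x = the line through the two entry slots (16 mm wide, white marks); y = the line through the two locking notches (16 mm wide, red mark on one side). Bore 48 mm. The flange is 10 mm deep; the notches are cut 5 mm deep in its underside, hidden from above.
- spring_plate (a joint): How far the spring plate in the socket is pushed down, m: 0 = free, with lamp_grip 40 mm above socket (lugs in the slots); 6 N at first, 0.4 N more per mm; bottoms at 0.013. Below 0.008 (lamp_grip 32 mm above socket) the slots hold the lugs; deeper, it can turn: clockwise from above only, a quarter turn, stops 6 degrees beyond. Let go there, it rises to 0.003 (lamp_grip 37 mm): locked.
- shutter_fin (a point): Centre of the orange fin on the black shutter plate: 10 mm thick (x), 36 mm wide (y), reaching 15 mm above this point; the plate's top lies 15 mm below it, 52 mm above the desk. x = the sliding direction that opens the shutter, the x of light_box. The plate's clear window lies 57 mm to the +x of the fin, its amber filter 27 mm.
- light_box: Grey light-source box, 160 (x) x 192 (y) x 46 mm high, fixed on the desk; origin at the centre of its underside, x = the sliding direction of the shutter, z up. The socket axis is 52 mm to its +y, the shutter track 55 mm to its -y.
- shutter (a joint): Travel of the shutter plate in m along the x of light_box: 0 = closed (solid end over the port); click stops at 0, 0.030 (clear window over the port) and 0.060 (amber filter over it; end of travel). A sprung ball holds it at each stop and draws it in from about 5 mm either side; about 5 N moves it out of a stop.
- analyser_corner (a point): Foot of the left front corner of the tall grey analyser cabinet (fixed, 680 mm tall). Its front face runs from here 0.55 m to the right (-y) and its left side runs away from the robot (+x). It stands behind the foam block and to the right of the light box: keep the whole arm clear of it, and swing round to the left before reaching out to the box.
- wash_bottle: Small white bottle with blue band, 42 mm across, 92 mm tall, loose; origin at the centre of its base. Leave alone.
- amber_bottle: Amber reagent bottle, 62 mm across, 135 mm tall, loose; origin at the centre of its base. Leave alone.
- timer: White bench timer, 62 x 66 x 19 mm, loose; origin at the centre of its base. Leave alone.
- petri_dish: Closed petri dish, 92 mm across, 16 mm tall, loose; origin at the centre of its base. Leave alone.
Mind the look-alikes: they are no part of the job. There is more than one size of the part that bears lamp_grip; the job needs the largest.

How it is judged:
By the outcome, as a careful person would: the job done as asked, in the order asked, and still so for the second after the job is handed in, with the robot touching nothing.
It also fails if it takes over 58 s, if anything falls off the work surface, if the arm or the gripper's body presses on something with over 40 N, if the wrist force passes 120 N, or if a joint passes its speed limit or range.

## Working session

There is one attempt and no reset: what is moved stays moved. The work goes in short steps, Python scripts to look and compute and a shell command to move; the robot and the scene stay as the last step left them, time stands still between calls to the robot, and variables do not carry over. Pictures are saved under pics/ and viewed, at most 10 in all, crops included, and the job is handed in when it is done.

```bash
mkdir -p pics; cat > h.py <<'E'
import numpy as np, cv2, json
from rig import observe, optics, job, env
def snap(n,f=None):
    d=optics.get_image(n)
    if f: cv2.imwrite('pics/'+f,d['pixels'][:,:,::-1])
    np.savez('/tmp/%s.npz'%n,**d)
    return d
def load(n): return dict(np.load('/tmp/%s.npz'%n))
def ray(d,uv):
    p=cv2.undistortPoints(np.array([[uv]],float),d['mtx'],d['dist_coeffs'])[0,0]
    R=cv2.Rodrigues(d['rvec'])[0]; t=np.ravel(d['tvec'])
    return -R.T@t, R.T@np.array([p[0],p[1],1])
def onz(d,uv,z):
    o,r=ray(d,uv); return o+r*(z-o[2])/r[2]
def proj(d,P):
    return cv2.projectPoints(np.array([P],float),d['rvec'],d['tvec'],d['mtx'],d['dist_coeffs'])[0][0,0]
E
python3 - <<'E'
from h import *
print(env.tcp_to_grasp, {k:np.round(v,3).tolist() for k,v in observe().items()})
a=snap('top','top.png');b=snap('scene','scene.png');
E
```

```text
0.0187 {'time_s': 0.0, 'q': [64.897, 21.84, 74.384, -0.001, 83.857, -12.336], 'qvel': [-0.101, 0.032, 0.045, 0.022, 0.101, -0.011], 'joint_efforts': [0.001, -44.847, -23.128, -0.0, 0.005, 0.0], 'position': [0.121, 0.536, 0.231], 'tool_rot': [[-0.975, 0.221, -0.001], [0.221, 0.975, -0.001], [0.0, -0.001, -1.0]], 'ft_force': [-0.231, 0.599, -0.423], 'wrist_torque': [0.025, 0.013, -0.011], 'gripper_force': 0.0, 'grip_width': 0.085}
```

View pics/top.png

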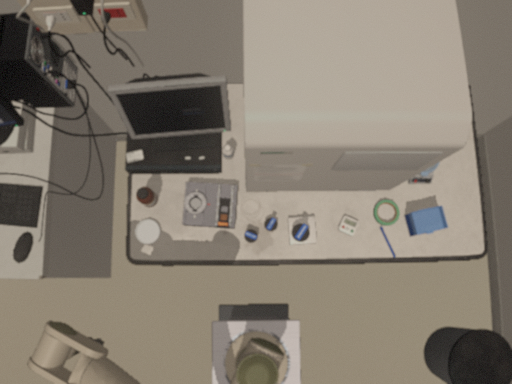

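View pics/scene.png

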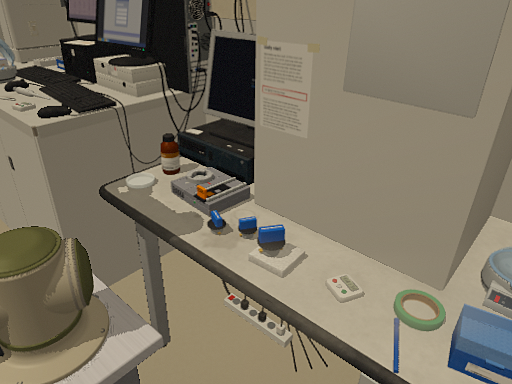

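The top view shows the lamp module on foam at about (302,231), the light box at (210,204) with collar (195,203) and fin (224,213), two smaller look-alike modules at (251,235) and (271,223), and the cabinet's corner at about (246,190).

```bash
python3 - <<'E'
from h import *
d=load('top')
for n,uv,z in [('grip',(302,231),.09),('foamUL',(289,216),.022),('foamUR',(315,215),.022),('foamLL',(290,244),.022),('foamLR',(316,243),.022),('sock',(195,203),.06),('fin',(224,213),.08),('boxUL',(187,180),.046),('boxUR',(237,182),.046),('boxLL',(183,225),.046),('boxLR',(234,228),.046),('cornertop',(246,190),0.0),('small1',(251,235),.06),('small2',(271,223),.06)]:
    print(n,np.round(onz(d,uv,z),3))
print(ray(d,(256,192))[0])
p=d['pixels'][:,:,::-1]
c=cv2.resize(p[165:260,120:325],None,fx=3.9,fy=3.9,interpolation=cv2.INTER_CUBIC)
s=load('scene')['pixels'][150:280,110:310,::-1]
s=cv2.resize(s,None,fx=4,fy=4,interpolation=cv2.INTER_CUBIC)
cv2.imwrite('pics/c1.png',c);cv2.imwrite('pics/c2.png',s)
E
```

```text
grip [ 0.466 -0.168  0.09 ]
foamUL [ 0.529 -0.13   0.022]
foamUR [ 0.531 -0.227  0.022]
foamLL [ 0.425 -0.131  0.022]
foamLR [ 0.427 -0.227  0.022]
sock [0.575 0.215 0.06 ]
fin [0.534 0.108 0.08 ]
boxUL [0.664 0.247 0.046]
boxUR [0.655 0.061 0.046]
boxLL [0.496 0.259 0.046]
boxLR [0.484 0.073 0.046]
cornertop [0.633 0.028 0.   ]
small1 [0.456 0.012 0.06 ]
small2 [ 0.499 -0.061  0.06 ]
[0.30946008 0.02555362 1.65907512]
```

View pics/c1.png

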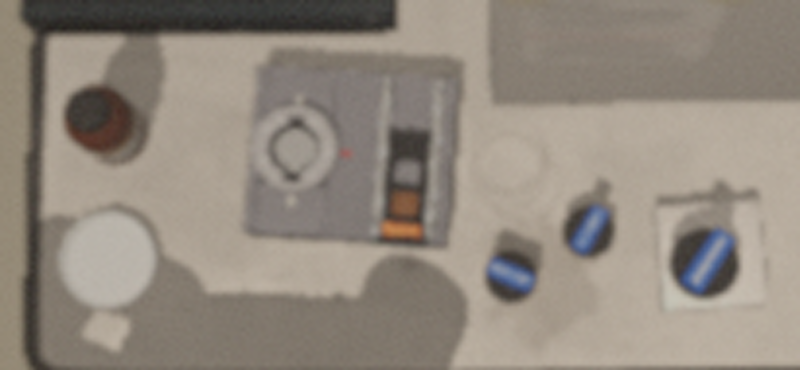

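View pics/c2.png

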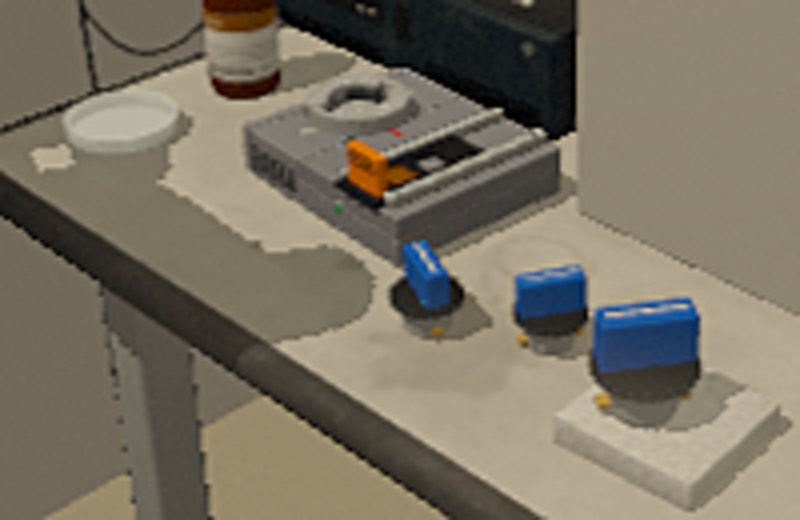

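The crops show the large module's bar running at about -36°. The fin is at the end of the box near the robot, so opening is along +x. The socket slots lie along x with the red mark on the right. I'll go to a viewpoint near the box.

```bash
python3 -m jog '[[0,0,0,-0.046,-0.036,-0.004,100],[0,0,0,-0.046,-0.036,-0.004,100],[0,0,0,-0.046,-0.036,-0.004,100],[0,0,0,-0.046,-0.036,-0.004,100],[0,0,0,-0.046,-0.036,-0.004,100],[0,0,0,-0.046,-0.036,-0.004,100],[0,0,0,-0.046,-0.036,-0.004,100],[0,0,0,0,0,0,100],[0,0,0,0,0,0,100]]'
python3 - <<'E'
from h import *
d=snap('wrist','w1.png')
print(ray(d,(256,192)))
for n,P in [('sock',(.575,.215,.06)),('fin',(.534,.108,.067)),('lamp',(.466,-.168,.09))]: print(n,proj(d,P))
E
```

```text
time_s: 1.23
position: [0.3795, 0.2196, 0.259]
tool_rot: [[-0.975, 0.221, -0.001], [0.221, 0.975, 0.0], [0.001, -0.0, -1.0]]
ft_force: [-0.2, -0.5, -0.7]
grip_width: 0.0852
gripper_force: 0.0
(array([0.30562372, 0.23661586, 0.40206695]), array([ 0.29002482, -0.06959896, -0.95448807]))
sock [287.90414972 314.1846816 ]
fin [195.782044   306.64934033]
lamp [-53.39754808 314.52669965]
```

View pics/w1.png

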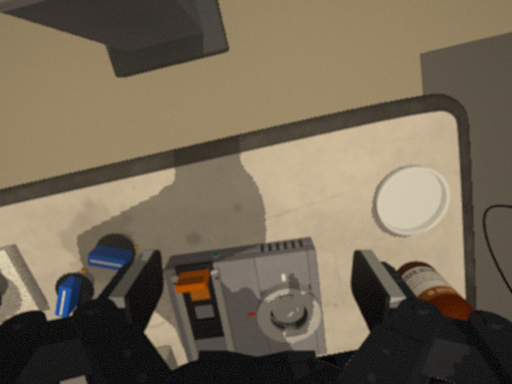

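The wrist view shows the collar at (289,314), its red mark at (252,314), the fin at (195,285) and the lamp's foam at the left edge (10,285). Next I'll measure the collar and fin by ray casting.

```bash
python3 - <<'E'
from h import *
d=load('wrist'); p=d['pixels']
# rectified top-down of plane z=.06 and .046 : 0.5 mm/px, x up, y left
def ortho(z,x0,x1,y0,y1,s=.0005):
    xs=np.arange(x1,x0,-s); ys=np.arange(y1,y0,-s)
    X,Y=np.meshgrid(xs,ys,indexing='ij')
    P=np.stack([X,Y,0*X+z],-1).reshape(-1,3)
    uv=cv2.projectPoints(P,d['rvec'],d['tvec'],d['mtx'],d['dist_coeffs'])[0].reshape(X.shape+(2,)).astype(np.float32)
    return cv2.remap(p,uv,None,cv2.INTER_LINEAR)
o=ortho(.06,.48,.66,.05,.28)
cv2.imwrite('pics/o1.png',cv2.resize(o[:,:,::-1],None,fx=1.6,fy=1.6))
h=cv2.cvtColor(p,cv2.COLOR_RGB2HSV)
red=((h[...,0]<6)|(h[...,0]>174))&(h[...,1]>120)&(h[...,2]>90); red[:290]=0;red[335:]=0
ys,xs=np.nonzero(red&(np.arange(512)[None]>235)&(np.arange(512)[None]<270)); print('red',xs.mean(),ys.mean(),onz(d,(xs.mean(),ys.mean()),.046))
org=((h[...,0]>=5)&(h[...,0]<20)&(h[...,1]>170)&(h[...,2]>140)).astype(np.uint8)
n,l,st,c=cv2.connectedComponentsWithStats(org)
for i in range(1,n):
    if st[i,4]>50: print('org',st[i],c[i],onz(d,c[i],.08))
E
```

```text
red 251.3846153846154 313.6923076923077 [0.57474133 0.16777429 0.046     ]
org [175 283  32  11 219] [191.2739726  287.84474886] [0.49947206 0.11499876 0.08      ]
```

View pics/o1.png

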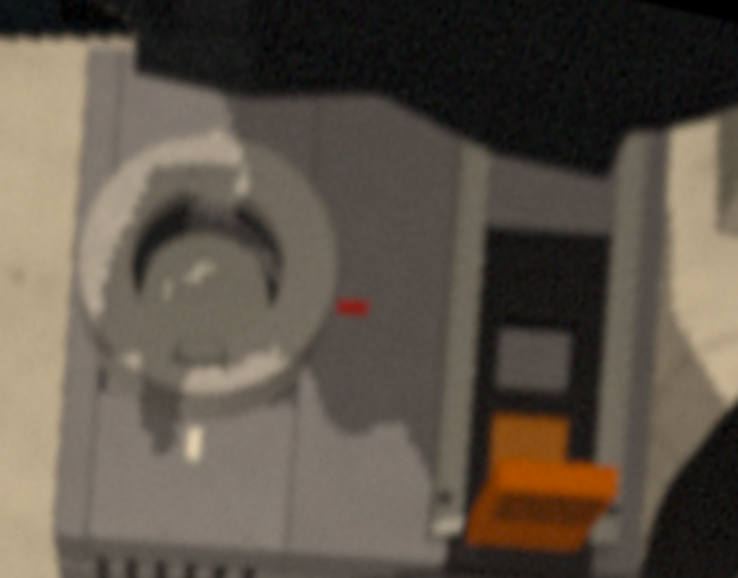

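```bash
python3 -m jog '[[0,0,0,-0.024,-0.051,0.006,100],[0,0,0,-0.024,-0.051,0.006,100],[0,0,0,-0.024,-0.051,0.006,100],[0,0,0,-0.024,-0.051,0.006,100],[0,0,0,-0.024,-0.051,0.006,100],[0,0,0,-0.024,-0.051,0.006,100],[0,0,0,-0.024,-0.051,0.006,100],[0,0,0.135,0,0,0,100],[0,0,0.135,0,0,0,100],[0,0,0.135,0,0,0,100]]'
python3 - <<'E'
from h import *
d=snap('wrist','w2.png'); p=d['pixels']
h=cv2.cvtColor(p,cv2.COLOR_RGB2HSV)
m=((h[...,0]>95)&(h[...,0]<125)&(h[...,1]>130)&(h[...,2]>50)).astype(np.uint8)
n,l,st,c=cv2.connectedComponentsWithStats(m)
for i in range(1,n):
    if st[i,4]>150:
        pts=np.argwhere(l==i)[:,::-1].astype(np.float32); print(st[i],c[i],cv2.minAreaRect(pts),onz(d,c[i],.085))
print(proj(d,(.466,-.168,.093)), ray(d,(256,192))[0])
E
```

```text
time_s: 2.52
position: [0.4651, -0.1643, 0.2172]
tool_rot: [[-0.808, 0.589, -0.0], [0.589, 0.808, 0.0], [0.001, 0.0, -1.0]]
ft_force: [-0.4, 0.0, 0.4]
grip_width: 0.0858
gripper_force: 0.0
[382  35  61  30 898] [413.19042316  49.63697105] ((413.01123046875, 49.882022857666016), (20.76202964782715, 60.78702163696289), 77.00537872314453) [ 0.45120801 -0.00217803  0.085     ]
[355 112  22  48 590] [366.80338983 133.53898305] ((367.81707763671875, 135.35366821289062), (47.485557556152344, 20.540264129638672), 83.6598129272461) [ 0.48638207 -0.06486337  0.085     ]
[ 243  149   26   66 1175] [255.76085106 180.50808511] ((255.80650329589844, 181.53317260742188), (65.47474670410156, 24.185115814208984), 88.40885925292969) [ 0.46438589 -0.16469314  0.085     ]
[  0 277  73  40 487] [ 36.73511294 296.81519507] ((35.28171157836914, 297.069580078125), (80.86675262451172, 8.029650688171387), 24.590116500854492) [ 0.43279868 -0.41151869  0.085     ]
[253.72908114 186.62843794] [ 0.4039202  -0.1193202   0.36014841]
```

View pics/w2.png

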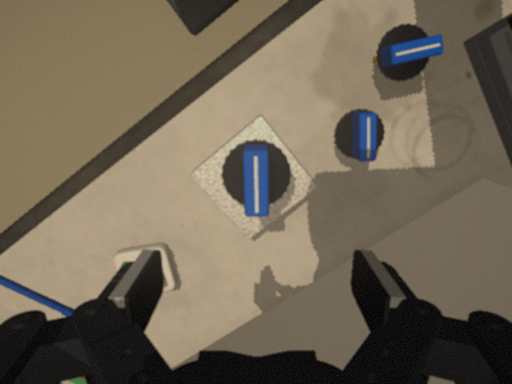

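The wrist view shows the large module's bar at (257,181), almost vertical in the picture on its foam, well framed between the fingers. I'll take position and angle from the white line on the bar's top at z = 0.093.

```bash
python3 - <<'E'
from h import *
d=load('wrist'); p=d['pixels'].astype(int)
m=np.zeros(p.shape[:2],bool); r=p[140:225,240:275]; m[140:225,240:275]=(r.min(-1)>120)
m[:152]=0;m[215:]=0
m&=(np.arange(512)>246)&(np.arange(512)<268)
q=np.argwhere(m)[:,::-1].astype(np.float32); print(len(q),q.min(0),q.max(0))
vx,vy,x0,y0=cv2.fitLine(q,cv2.DIST_L2,0,.01,.01).ravel()
y=q[:,1]; A,B=[onz(d,(x0+vx/vy*(yy-y0),yy),.093) for yy in (y.min(),y.max()+1)]
c=(A+B)/2; print('line',A,B,c,np.linalg.norm(A-B),'ang',np.degrees(np.arctan2(*(A-B)[[1,0]])))
# far end & disc
print('far end',onz(d,(257,216.5),.093))
s=observe(); R=s['tool_rot'] if not isinstance(s['tool_rot'],list) else np.array(s['tool_rot'])
g=c; P=np.array(s['position']); print('toolx ang',np.degrees(np.arctan2(R[1,0],R[0,0])),'tool delta',R.T@(g-P))
E
```

```text
242 [254. 156.] [258. 212.]
line [ 0.44524732 -0.15122227  0.093     ] [ 0.48694305 -0.18041356  0.093     ] [ 0.46609519 -0.16581791  0.093     ] 0.05089857811780989 ang 145.00403269491034
far end [ 0.48991694 -0.18195626  0.093     ]
toolx ang 143.6195475661671 tool delta [-0.00175025 -0.00072495  0.1241913 ]
```

```bash
python3 -m jog '[[0,0,-0.02,-0.001,-0.001,0.038,100],[0,0,0,0,0,0.038,100],[0,0,0,0,0,0.038,100],[0,0,0,0,0,0.037,100],[0,0,0,0,0,0,100],[0,0,0,0,0,0,15],[0,0,0,0,0,0,15],[0,0,0,0,0,0,15],[0,0,0,0,0,0,15],[0,0,0,0,0,0,15]]' 60

```

```text
time_s: 3.82
position: [0.4654, -0.1674, 0.067]
tool_rot: [[-0.821, 0.571, 0.001], [0.571, 0.821, -0.001], [-0.001, 0.0, -1.0]]
ft_force: [-0.1, 0.4, 6.0]
grip_width: 0.0208
gripper_force: 60.9
```

```bash
python3 -m jog '[[0,0,0,0,0,-0.02,15],[0,0,0,0,0,-0.06,15],[0,0,0,0,0,-0.06,15],[0,0,-0.177,0,0,0,15],[0,0,-0.177,0,0,0,15],[0,0,-0.178,0,0,0,15],[0,0,0,0,0,0,15]]'

```

```text
time_s: 4.7
position: [0.4648, -0.1671, 0.2061]
tool_rot: [[-0.997, 0.077, -0.001], [0.077, 0.997, 0.0], [0.001, 0.0, -1.0]]
ft_force: [-0.7, 0.3, -1.8]
grip_width: 0.0213
gripper_force: 60.1
```

```bash
python3 -m jog '[[0,0,0,0.011,0.054,0,15],[0,0,0,0.011,0.054,0,15],[0,0,0,0.011,0.054,0,15],[0,0,0,0.011,0.054,0,15],[0,0,0,0.01,0.054,0,15],[0,0,0,0.01,0.054,0,15],[0,0,0,0.01,0.053,0,15],[0,0,0,-0.052,0.004,0,15],[0,0,0,-0.052,0.004,0,15],[0,0,0,0,0,0,15]]'
python3 - <<'E'
from h import *
d=snap('wrist','w3.png')
s=observe();print(s['position'],np.round(s['tool_rot'],3).tolist())
for n,P in [('sock',(.578,.215,.06)),('wmark',(.5305,.219,.046)),('red',(.5747,.1678,.046))]: print(n,proj(d,P))
E
```

```text
time_s: 5.95
position: [0.5264, 0.2141, 0.205]
tool_rot: [[-0.997, 0.081, -0.001], [0.081, 0.997, -0.0], [0.001, -0.0, -1.0]]
ft_force: [-0.2, 0.0, -2.0]
grip_width: 0.0206
gripper_force: 60.2
[0.52467569 0.21419613 0.2052793 ] [[-0.997, 0.08, -0.002], [0.08, 0.997, -0.0], [0.002, -0.0, -1.0]]
sock [262.2833902  228.68775963]
wmark [262.46627876 177.18070851]
red [215.10307249 223.49335292]
```

View pics/w3.png

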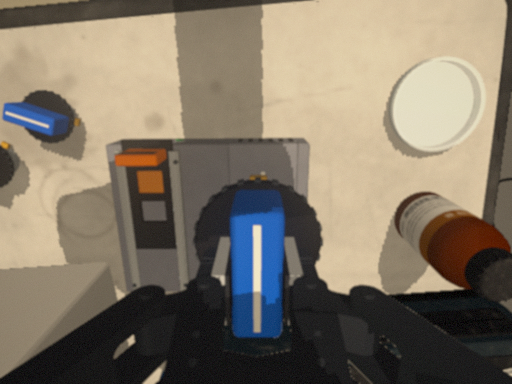

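The view shows the module upright in the grip with its front lug at (260,177), and the box's front top edge from (108,142) to (309,139). I'll cross-check socket position and yaw from the box corners.

```bash
python3 - <<'E'
from h import *
d=load('wrist'); p=d['pixels']
g=cv2.GaussianBlur(cv2.cvtColor(p,cv2.COLOR_RGB2GRAY),(3,3),0).astype(float)
def edge(pts,ax,z):
    out=[]
    for a,(lo,hi) in pts:
        prof=g[lo:hi,a] if ax==0 else g[a,lo:hi]
        k=np.argmax(abs(np.diff(prof)))+lo+.5
        out.append(onz(d,(a,k) if ax==0 else (k,a),z))
    return np.array(out)
F=edge([(a,(130,150)) for a in list(range(182,245,6))+list(range(270,306,6))],0,.046)
L=edge([(a,(298,318)) for a in range(150,200,5)],1,.046)
Rr=edge([(a,(98,122)) for a in range(155,250,8)],1,.046)
for n,E in (('F',F),('L',L),('R',Rr)):
    f=cv2.fitLine(E[:,:2].astype(np.float32),cv2.DIST_HUBER,0,.001,.001).ravel(); print(n,f,np.degrees(np.arctan2(f[1],f[0])),E.std(0).round(4))
d1=np.load('/tmp/top.npz')
E
```

```text
F [0.0702612  0.9975286  0.49160165 0.2053017 ] 85.97101 [0.0025 0.0357 0.    ]
L [ 0.99673516 -0.08074026  0.52960765  0.26311132] -4.631117 [0.0141 0.0012 0.    ]
R [ 0.9972193  -0.07452289  0.5399742   0.07065067] -4.273809 [0.0287 0.0022 0.    ]
```

```bash
python3 - <<'E'
from h import *
d=load('wrist'); p=d['pixels'].astype(int)
m=np.zeros(p.shape[:2],bool); m[215:337,248:268]=p[215:337,248:268].min(-1)>125
q=np.argwhere(m)[:,::-1].astype(np.float32); y=q[:,1]
vx,vy,x0,y0=cv2.fitLine(q,cv2.DIST_L2,0,.01,.01).ravel()
z=.2053+.026
A,B=[onz(d,(x0+vx/vy*(yy-y0),yy),z) for yy in (y.min(),y.max()+1)]
print(len(q),y.min(),y.max(),A,B,(A+B)/2,np.linalg.norm(A-B),np.degrees(np.arctan2(*(B-A)[[1,0]])))
# bar blue lowest far edge
E
```

```text
853 225.0 331.0 [0.50067377 0.21625502 0.2313    ] [0.55111035 0.2121119  0.2313    ] [0.52589206 0.21418346 0.2313    ] 0.05060645849112677 -4.696021981247426
```

```bash
python3 -m jog '[[0,0,-0.008,-0.051,0.005,0,15],[0,0,0,0,0,0.05,15],[0,0,0,0,0,0.042,15],[0,0,0,0,0,0,15],[0,0,0,0,0,0,15]]'
python3 - <<'E'
from h import *
d=snap('scene'); s=load('scene')['pixels'][150:230,150:270,::-1]
e=snap('wrist'); w=e['pixels'][90:350,100:420,::-1]
s=cv2.resize(s,(600,400),interpolation=cv2.INTER_CUBIC)[:,100:500]; w=cv2.resize(w,(400,325))
cv2.imwrite('pics/j.png',cv2.hconcat([s[:325],w]))
E
```

```text
time_s: 6.62
position: [0.5758, 0.2158, 0.1165]
tool_rot: [[-0.998, 0.068, 0.003], [0.068, 0.998, 0.001], [-0.003, 0.001, -1.0]]
ft_force: [0.1, -0.2, -0.7]
grip_width: 0.0212
gripper_force: 60.1
```

View pics/j.png

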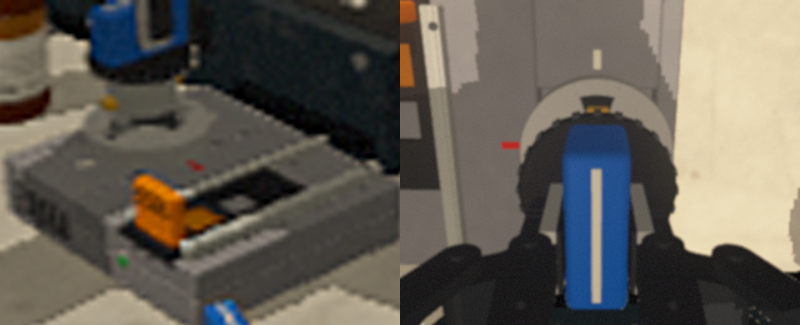

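The left panel shows the plug standing over the collar. The right panel shows the lug (597,105), slot, white mark (597,60) and bar all in line. I'll check the remaining offset along x from the red mark and collar arc in this same view.

```bash
python3 - <<'E'
from h import *
d=load('wrist'); p=d['pixels'].astype(int); h=cv2.cvtColor(d['pixels'],cv2.COLOR_RGB2HSV)
red=((h[...,0]<6)|(h[...,0]>174))&(h[...,1]>120)&(h[...,2]>90)
sub=np.zeros_like(red); sub[195:217,178:198]=1
q=np.argwhere(red&sub)[:,::-1].mean(0); r=onz(d,q,.046)
w=np.zeros_like(red); w[125:150,250:266]=p[125:150,250:266].min(-1)>185
qw=np.argwhere(w)[:,::-1]; wm=onz(d,qw.mean(0),.046)
s=observe(); z=s['position'][2]+.026
m=np.zeros_like(red); m[222:336,245:275]=p[222:336,245:275].min(-1)>125
k=np.argwhere(m)[:,::-1]; y=k[:,1]; xx=k[:,0].mean()
A=onz(d,(xx,y.min()),z);B=onz(d,(xx,y.max()+1),z);c=(A+B)/2
X=np.array([.9973,-.0732,0]);Y=np.array([.0732,.9973,0])
print('red',q,r,'white',len(qw),qw.mean(0),wm,'bar',c,y.min(),y.max(),np.linalg.norm(A-B),s['position'])
for n,v in (('red',r),('white',wm)): print(n,(v-c)@X,(v-c)@Y)
R=np.array(s['tool_rot']);print(np.degrees(np.arctan2(R[1,0],R[0,0])))
E
```

```text
red [187.93103448 205.5862069 ] [0.57403652 0.16754754 0.046     ] white 0 [nan nan] [nan nan nan] bar [0.57562617 0.21571341 0.14272817] 225 331 0.05089772064505404 [0.57605763 0.21576692 0.11672817]
red 0.001940389084444153 -0.04815218677451139
white nan nan
176.0919854746941<stdin>:7: RuntimeWarning: Mean of empty slice.
  ret = um.true_divide(
<stdin>:13: RuntimeWarning: Mean of empty slice.
```

```bash
python3 -m jog '[[0,0,0,-0.0015,0,0,15],[0,0,0,0,0,0.004,15],[0,0,0,0,0,0.004,15],[0,0,0,0,0,0.004,15],[0,0,0,0,0,0,15],[0,0,0,0,0,0,15]]'

```

```text
time_s: 7.48
position: [0.5769, 0.2154, 0.1024]
tool_rot: [[-0.998, 0.068, 0.0], [0.068, 0.998, -0.0], [-0.0, 0.0, -1.0]]
ft_force: [0.1, -0.7, -1.0]
grip_width: 0.0211
gripper_force: 60.1
```

```bash
python3 -m jog '[[0,0,0,0,0,0.003,15],[0,0,0,0,0,0.003,15],[0,0,0,0,0,0.003,15],[0,0,0,0,0,0.001,15],[0,0,0,0,0,0,15],[0,0,0,0,0,0,15]]'

```

```text
time_s: 8.22
position: [0.5769, 0.2155, 0.0924]
tool_rot: [[-0.998, 0.068, 0.0], [0.068, 0.998, 0.0], [-0.0, 0.0, -1.0]]
ft_force: [0.1, 0.4, -1.9]
grip_width: 0.0209
gripper_force: 60.1
```

```bash
python3 -m jog '[[0,0,0,0,0,0.003,15],[0,0,0,0,0,0.003,15],[0,0,0,0,0,0.003,15],[0,0,0,0,0,0.003,15],[0,0,0,0,0,0,15],[0,0,0,0,0,0,15]]'

```

```text
time_s: 8.98
position: [0.5773, 0.2155, 0.0814]
tool_rot: [[-0.998, 0.068, 0.002], [0.068, 0.998, 0.0], [-0.002, 0.0, -1.0]]
ft_force: [-1.5, -0.3, 8.6]
grip_width: 0.0216
gripper_force: 61.5
```

```bash
python3 -m jog '[[0,0,0.1,0,0,0,15],[0,0,0.17,0,0,0,15],[0,0,0.17,0,0,0,15],[0,0,0.17,0,0,0,15],[0,0,0,0,0,0,15]]'; python3 -c "
from h import *
print(observe()['wrist_torque'])"

```

```text
time_s: 9.6
position: [0.578, 0.2153, 0.0816]
tool_rot: [[-0.778, 0.629, 0.003], [0.629, 0.778, 0.0], [-0.003, 0.002, -1.0]]
ft_force: [0.6, -0.8, 8.0]
grip_width: 0.021
gripper_force: 61.4
[-0.29160499 -0.01785823 -0.00895388]
```

```bash
python3 -m jog '[[0,0,0.17,0,0,0,15],[0,0,0.17,0,0,0,15],[0,0,0.17,0,0,0,15],[0,0,0.17,0,0,0,15],[0,0,0.17,0,0,0,15],[0,0,0.16,0,0,0,15],[0,0,0,0,0,0,15],[0,0,0,0,0,0,15]]'; python3 -c "
from h import *
print(observe()['wrist_torque'],observe()['q'])"

```

```text
time_s: 10.6
position: [0.5776, 0.2153, 0.0815]
tool_rot: [[0.117, 0.993, 0.003], [0.993, -0.117, 0.0], [0.0, 0.003, -1.0]]
ft_force: [-0.4, -1.4, 8.5]
grip_width: 0.021
gripper_force: 61.4
[-0.24640207  0.22967921 -0.04879202] [ 9.46369992e+00  3.60899791e+01  7.55459665e+01 -2.15079519e-02
  6.82149575e+01  1.61857094e+01]
```

```bash
python3 -m jog '[[0,0,0,0,0,-0.002,15],[0,0,0,0,0,-0.002,15],[0,0,0,0,0,-0.002,15],[0,0,0,0,0,-0.002,15],[0,0,0,0,0,-0.001,15],[0,0,0,0,0,0,15],[0,0,0,0,0,0,15]]'

```

```text
time_s: 11.48
position: [0.5775, 0.2153, 0.0881]
tool_rot: [[0.117, 0.993, 0.001], [0.993, -0.117, -0.0], [0.0, 0.001, -1.0]]
ft_force: [6.6, 0.2, -9.4]
grip_width: 0.0211
gripper_force: 59.9
```

```bash
python3 -m jog '[[0,0,0,0,0,0.001,15],[0,0,0,0,0,0,50],[0,0,0,0,0,0,50],[0,0,0,0,0,0,50],[0,0,0,0,0,-0.02,50],[0,0,0,0,0,-0.05,50],[0,0,0,0.06,0,-0.02,50],[0,0,0,0,0,0,50]]'
python3 - <<'E'
from h import *
d=snap('scene'); s=d['pixels'][150:230,150:270,::-1]
e=snap('wrist'); w=e['pixels'][:,:,::-1]
s=cv2.resize(s,(487,325),interpolation=cv2.INTER_CUBIC)[:,:400]; w=cv2.resize(w,(400,325))
cv2.imwrite('pics/j2.png',cv2.hconcat([s,w]))
E
```

```text
time_s: 12.48
position: [0.5839, 0.2775, 0.18]
tool_rot: [[0.113, 0.994, 0.004], [0.994, -0.113, 0.002], [0.002, 0.003, -1.0]]
ft_force: [-0.5, 0.8, -0.7]
grip_width: 0.0423
gripper_force: 0.0
```

View pics/j2.png

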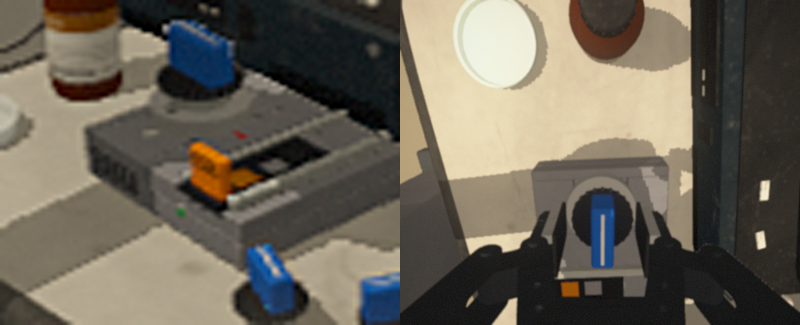

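The module sits upright in the collar with its bar turned a quarter turn, and the pull against the notch confirmed the lock. Next, the fin.

```bash
python3 -m jog '[[0,0,-0.04,-0.057,-0.022,0,50],[0,0,0,-0.057,-0.022,0,50],[0,0,0,-0.057,-0.022,0,50],[0,0,0,0,0,0.02,50],[0,0,0,0,0,0,50],[0,0,0,0,0,0,50]]'
python3 - <<'E'
from h import *
e=snap('wrist','w5.png'); h=cv2.cvtColor(e['pixels'],cv2.COLOR_RGB2HSV)
s=observe();P=np.array(s['position']);R=np.array(s['tool_rot'])
org=((h[...,0]>=5)&(h[...,0]<20)&(h[...,1]>170)&(h[...,2]>120)).astype(np.uint8)
n,l,st,c=cv2.connectedComponentsWithStats(org)
for i in range(1,n):
    if st[i,4]>50: g=onz(e,c[i],.08); print(st[i],c[i],g,R.T@(g-P))
print(P,R.round(3).tolist(),proj(e,(.4985,.114,.082)))
E
```

```text
time_s: 13.32
position: [0.5028, 0.11, 0.1583]
tool_rot: [[0.077, 0.997, -0.0], [0.997, -0.077, -0.0], [-0.0, -0.0, -1.0]]
ft_force: [0.2, 0.1, 0.1]
grip_width: 0.0426
gripper_force: 0.0
[242 164  15  55 764] [248.87958115 191.01570681] [0.49816368 0.11800774 0.08      ] [ 0.00742578 -0.00538966  0.07842265]
[270 171  28  29 777] [283.15958816 184.56370656] [0.52284671 0.12090637 0.08      ] [0.01220266 0.01899959 0.07843265]
[0.50293785 0.11019432 0.15842487] [[0.076, 0.997, 0.0], [0.997, -0.076, -0.0], [-0.0, 0.0, -1.0]] [249.76147568 197.16906278]
```

View pics/w5.png

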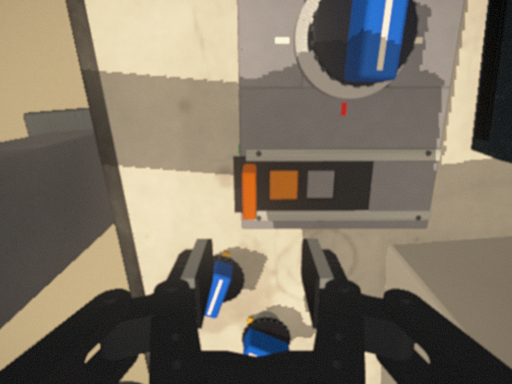

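The fin's top is at (249,191), centred between the fingers to within 5 mm.

```bash
python3 -m jog '[[0,0,0,0.004,-0.005,0.045,50],[0,0,0,0,0,0.035,50],[0,0,0,0,0,0.016,50],[0,0,0,0,0,0,50],[0,0,0,0,0,0,3],[0,0,0,0,0,0,3],[0,0,0,0,0,0,3],[0,0,0,0,0,0,3]]' 30

```

```text
time_s: 14.38
position: [0.4977, 0.1146, 0.0631]
tool_rot: [[0.077, 0.997, 0.0], [0.997, -0.077, 0.0], [0.0, 0.0, -1.0]]
ft_force: [-3.2, 1.0, 4.8]
grip_width: 0.0092
gripper_force: 34.2
```

```bash
python3 -m jog '[[0,0,0,0,0.006,0,3],[0,0,0,0,0.006,0,3],[0,0,0,0,0.006,0,3],[0,0,0,0,0.006,0,3],[0,0,0,0,0.006,0,3],[0,0,0,0,0,0,3],[0,0,0,0,0,0,3]]'

```

```text
time_s: 15.25
position: [0.5283, 0.1123, 0.063]
tool_rot: [[0.077, 0.997, 0.001], [0.997, -0.077, 0.0], [0.0, 0.001, -1.0]]
ft_force: [-4.0, 1.5, 9.5]
grip_width: 0.0094
gripper_force: 34.8
```

```bash
python3 -m jog '[[0,0,0,0,0,0,40],[0,0,0,0,0,0,40],[0,0,0,0,0,0,40],[0,0,0,0,0,-0.02,40],[0,0,0,0,0,-0.05,40],[0,0,0,0,-0.04,-0.04,40],[0,0,0,0,0,0,40],[0,0,0,0,0,0,40]]'
python3 - <<'E'
from h import *
e=snap('wrist'); s=observe();print(s['position'],s['ft_force'])
p=e['pixels'];h=cv2.cvtColor(p,cv2.COLOR_RGB2HSV)
org=((h[...,0]>=5)&(h[...,0]<20)&(h[...,1]>170)&(h[...,2]>120)).astype(np.uint8)
n,l,st,c=cv2.connectedComponentsWithStats(org)
for i in range(1,n):
    if st[i,4]>50: print(st[i],c[i],onz(e,c[i],.08))
cv2.imwrite('pics/w6.png',p[:,:,::-1])
d=snap('scene'); q=cv2.resize(d['pixels'][140:270,110:310,::-1],(400,260)); w=cv2.resize(p[:,:,::-1],(400,300))
cv2.imwrite('pics/j3.png',cv2.hconcat([cv2.copyMakeBorder(q,0,40,0,0,0),w]))
E
```

```text
time_s: 16.25
position: [0.4881, 0.115, 0.1716]
tool_rot: [[0.077, 0.997, -0.0], [0.997, -0.077, -0.0], [-0.0, -0.0, -1.0]]
ft_force: [0.2, 0.5, -0.0]
grip_width: 0.0341
gripper_force: 0.0
[0.48817732 0.11498607 0.1711654 ] [-0.51472993 -0.19776222 -0.64688234]
[298 165  19  53 747] [307.48995984 190.0227577 ] [0.5271237  0.11632464 0.08      ]
[322 171  28  28 717] [335.19665272 184.56066946] [0.54808259 0.11901562 0.08      ]
```

View pics/j3.png

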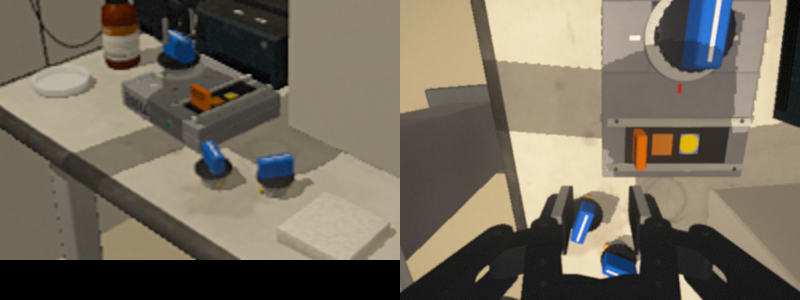

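The light port now glows yellow through the clear window and the fin has moved about 29 mm, so the shutter is at the middle stop. The lamp is seated and the gripper is clear.

```bash
python3 -c "
from rig import job
print(job.close_job())"
```

```text
the job is handed in; nothing more can be done
None
```

The lamp module is locked in the socket, the shutter is at its middle stop with the light port glowing through the clear window, and the job was handed in at about 16 s; no verdict came back, and I viewed 12 pictures, two over the limit of 10.

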